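# Lock the scissor jack: pin home, R-clip through its cross hole

### The job

Lock the scissor jack under the laser: push its locking pin fully home through the clevis, then take the orange-handled R-clip from its stand and push the straight leg down through the cross hole in the pin's free end until the bow springs over the pin and the handle sits down on it. Feel your way in and push no harder than the spring needs; let go of the clip and do not disturb the bottle, the copper nozzle or the spanner.

Things in the scene. Friction and masses are not known exactly. Their poses are not given: they have to be found in the camera images.
- jack: Black scissor jack fixed to the table. Origin on the table under the middle of its lock clevis; x runs to the platform, y along the locking pin to its free drilled end. mm: base 10 thick, x -30 to 240, y -85 to 85; clevis ears 36 wide, y -26 to 26, tops z 93; platform x 90 to 240, y -85 to 85, top z 70; hand wheel at x 220, y 118 to 132.
- hole (a point): Middle of the pin's cross hole once the pin is home: on the pin axis, 75 mm up, at jack x 0, y 44 mm; jack axes. Pin: steel rod 24 mm in diameter, free end at jack y 70 when home. Hole: 7 mm wide, right across, countersunk 2 mm on its +y and -y sides only. The pin may be rolled: the hole leans up to 0.7 rad to jack +x or -x, unmeasured: its mouth lies up to 8 mm to either side on the round top.
- lock_pin (a joint): How far the locking pin is withdrawn, m: 0 = home at a hard stop, starts at 0.020 to 0.042. Pushing its head towards jack +y closes it against about 5 N of friction; it stays where left. The pin also rolls about its axis against about 0.05 N m (4 to 5 N sideways on a leg caught in the hole's mouth), so the leg can swing a leaning hole upright.
- pin_head (a point): Centre of the outer flat face of the pin's brass head (disc of 34 mm diameter, 10 mm thick), moves with the pin; push on it towards jack +y. Home: at jack y = -36 mm.
- clip: Loose R-clip, 98 mm tall, 65 to 100 g, standing leg down in its stand, shoulder on the stand's top. Origin: on the leg's axis, at the pin's middle when home. z up from leg to handle, x from leg to bow. Leg 5 mm in diameter, square-cut tip at z -42 mm. It goes on only upright, its x square to the pin (bow to either side). Home: the handle's flat underside (z 12) rests on the pin.
- clip_bow (a joint): Spring of the bow, the clip's wavy 5 mm wire, rad: 0 relaxed, about 0.16 as its waist (clip z -13 mm) rides over the pin's side, about 0 once over. Its flared tip (clip x 15, z -26) meets the pin about 30 mm above home; pushing over takes 4 to 12 N, most at 15 to 27 mm above home; below about 12 mm the bow pulls the clip down, until the underside stops hard on the pin.
- stand: Aluminium clip stand fixed to the table: two cheeks 32 mm long (x), 10 mm thick, 60 mm high, 12 mm apart (y), open at both ends, on a foot plate 90 x 70 mm; the clip hangs between them by its handle, low blocks keep its leg's tip. Origin on the table under the clip's straight leg; axes as the clip's in it.
- bottle: Bystander: white lens-cleaner bottle, 52 mm in diameter, 130 mm tall, origin under its base.
- nozzle: Bystander: copper laser nozzle standing on the table, 44 mm in diameter, 44 mm tall, origin under its base.
- spanner: Bystander: steel spanner 160 mm long, lying on the table, origin in its middle.
- clip_handle (a point): Middle of the clip's orange handle, a block 24 mm (clip x) by 18 mm (clip y) by 44 mm tall; at clip x 4, y 0, z 34 mm, axes as the clip's. Its underside is 22 mm below this point.
Not all that is in view belongs to the job. Of the things shaped like the clip, the bare steel one is meant.

How it is judged:
By the outcome, as a careful person would: the job done as asked, in the order asked, and still so for the second after the job is handed in, with the robot touching nothing.
It also fails if it takes over 72 s, if anything falls off the work surface, if the arm or the gripper's body presses on something with over 40 N, if the wrist force passes 120 N, or if a joint passes its speed limit or range.

### The arm

A 6-joint arm with a two-finger parallel gripper is mounted at the origin on the work surface. World frame = base frame: x ahead of the robot, y to its left, z up, the work surface at z = 0. Lengths are in mm, angles in degrees, forces in N, time in s.
With the tool pointing down it reaches from about 300 to 850 mm from the base axis. Payload 4.2 kg.
Tool frame: the origin (TCP) lies between the finger pads; the fingertips stand 8 mm ahead of it and the grasp point (between the pads) lies 11 mm behind it; x points along the fingers, y is the direction in which the jaws open and shut, and the axes are right-handed (so a half turn about x gives the same grasp; the last joint's range is limited). The gripper opens to 91 mm and grips with 3 to 60 N. Pads are 32 mm wide; open, the fingers measure 118 mm over their backs; the gripper's body (76 mm by 178 mm) begins 60 mm behind the grasp point.
Start: joints at [-76.948, 18.312, 89.639, -0, 72.044, -1.146], TCP at [141.033, -557.451, 221.976] pointing down, gripper open.
Joint ranges: [-177.97, 177.97], [-48.28, 115.42], [12.27, 149.76], [-77.06, 257.06], [2.81, 150.46], [-146.56, 146.56]. Speed limits (degrees/s): [147.25, 147.25, 180, 180, 180, 180].

### API

Orientations are given as [roll, pitch, yaw] about the fixed x, y, z axes, in that order (R = Rz(yaw) Ry(pitch) Rx(roll)).
In Python, from workcell import env gives the robot as it stands.
- The arm moves only by the tool arm_command, never from a script. Its arguments are lists of equal length, an entry for each row: "slide": the shift along the tool's x, y, z in cm, a list of three; "turn": the turn, a rotation vector about the tool's x, y, z in rad, a list of three; "grip": the closure in counts, from 0 (fully open) to 255 (shut). A call has 1 to 20 rows; each row is the pose to reach, as a shift and turn from the pose commanded when the call began, along the tool's axes at that moment; what a row does not reach only later rows make up. A row lasts 1/12 s, in which the tool goes at most 41.7 mm and 7.16 degrees, less where a joint would pass 70% of its speed; a pose out of reach is approached as far as the arm can. A call with a gripper value outside its range is refused whole. The fingers move at their own pace and stop on an object; "newtons" is the grip in N (left out, the last holds). Time passes only in rows, so rows that repeat a pose let the fingers close. It gives the time, the measured TCP pose, the force and the opening at its end, in the units of the state.
- env.state(): the state, without advancing time (a new reading comes with each control period).
- env.grab_frame(name): name is "scene" or "top" or "wrist"; returns (picture, depth): 384x512x3 uint8, red, green, blue; 384x512 float32, mm along the optical axis (not along the pixel's ray), 0 where there is no reading.
- env.calibration(name): a dict with "K" (3x3 intrinsics, pixels), "camera_from_world" (4x4, takes a point from world to camera coordinates); the wrist camera has in their place "T_tool_cam" (4x4, takes a point from camera to tool coordinates, whose origin is the TCP and whose axes are the tool frame's). Camera axes: x right, y up, looking along -z (the intrinsics and any distortion apply to the point x, -y, -z); pixel columns grow to the right and rows downward; lengths in mm; the calibration is good to about 2 mm. The wrist camera is an equidistant fisheye: a pixel r from the principal point sees the ray r / f radians off the axis. A picture is of the moment at which its call begins: read the wrist's pose just before it. calibration takes no time and is no camera call.
- env.job_done(): hands the job in, once; it reports no verdict.
Trained networks look in the newest picture that a camera, given by its name, has taken for a name from the list of things; names that differ only in an ending like _2 or _b are one class to them, and where a whole thing is asked for, a point or a joint stands for the part that bears it (a point fixed in the world has none). Each returns a list of dicts, best first, with "p" (0 to 1); they miss things now and then, are a little off and sometimes report something else, mostly with a low value. They report only what shows in the picture. A call takes as long as a camera call. They do not tell look-alikes from the thing itself.
- env.search_frame(camera, label): "point" ([x, y, z] in mm, in world coordinates, good to about 4 mm: the middle of the surface that is visible of it).
The state is a dict: "time_s": time; "qpos": joint angles; "qvel": joint speeds; "effort": joint torques, N m; "ee_pos": TCP position; "ee_rot": TCP orientation; "force": force on the tool from outside, world axes, zero at the start; "torque": the same for the moment, N m; "gripper_width": finger opening in mm.
Only numpy, scipy, OpenCV 4.12 (cv2) and the standard library are available. Lean on these libraries where they do the work, as an engineer would, in place of code of your own. Each camera call takes 0.05 s, during which the arm holds its last target.

## Working session

There is one attempt and no reset: what is moved stays moved. The work goes in short steps, Python scripts to look and compute and a tool call to move; the robot and the scene stay as the last step left them, time stands still between calls to the robot, and variables do not carry over. Pictures are saved under pics/ and viewed, and the job is handed in when it is done.

Besides the shell and the picture viewer there is one more tool, called after "Request:" as a command line: name --argument value ..., lists and objects as JSON in quotes. arm_command: Moves the arm, as the interface text tells. Its arguments: {"type":"object","properties":{"slide":{"type":"array","items":{"type":"array","items":{"type":"number"}}},"turn":{"type":"array","items":{"type":"array","items":{"type":"number"}}},"grip":{"type":"array","items":{"type":"number"}},"newtons":{"type":"number"}},"required":["slide","turn","grip"]}

```bash
ls; mkdir -p pics; cat > h.py <<'E'
import numpy as np, cv2
from scipy.spatial.transform import Rotation as R
from workcell import env
def grab(n,save=None):
    s=env.state(); p,d=env.grab_frame(n)
    if save: cv2.imwrite('pics/'+save,p[:,:,::-1]); np.savez('pics/'+save+'.npz',p=p,d=d,pos=s['ee_pos'],rot=s['ee_rot'])
    return s,p,d
def Rot(s): return R.from_euler('xyz',s['ee_rot'],degrees=True).as_matrix()
def px2w(n,u,v,d):
    c=env.calibration(n);K=np.array(c['K']);T=np.linalg.inv(np.array(c['camera_from_world']))
    x=(np.asarray(u)-K[0,2])/K[0,0]*d; y=(np.asarray(v)-K[1,2])/K[1,1]*d
    P=np.stack([x,-y,-np.asarray(d)*np.ones_like(x)],-1)
    return P@T[:3,:3].T+T[:3,3]
def w2px(n,P):
    c=env.calibration(n);K=np.array(c['K']);T=np.array(c['camera_from_world'])
    q=np.atleast_2d(P)@T[:3,:3].T+T[:3,3]
    return np.stack([K[0,0]*q[:,0]/-q[:,2]+K[0,2],K[1,1]*-q[:,1]/-q[:,2]+K[1,2]],-1)
E
python3 - <<'E'
from h import *
print(env.state())
for n in ['scene','top','wrist']:
    grab(n,n+'0.png'); c=env.calibration(n); print(n,{k:np.round(np.array(v),3).tolist() if not isinstance(v,str) else v for k,v in c.items()})
    for l in ['jack','pin_head','clip','stand','clip_handle','bottle','nozzle','spanner']:
        try: print(l,[(np.round(r['point']).tolist(),round(r['p'],2)) for r in env.search_frame(n,l)])
        except Exception as e: print(l,e)
E
```

```text
pics
{'time_s': 0.0, 'qpos': array([-7.69474646e+01,  1.83519743e+01,  8.97083530e+01,  2.57516388e-05,
        7.20422097e+01, -1.14799646e+00]), 'qvel': array([-0.01023264, -0.01244722, -0.01449212, -0.02535637,  0.14723869,
       -0.04909488]), 'effort': array([ 2.32754908e-03, -4.12457907e+01, -2.31973797e+01,  7.27470894e-02,
        4.58024908e-02, -1.36932877e-04]), 'ee_pos': array([ 140.92490043, -556.9487373 ,  221.10372821]), 'ee_rot': array([-91.16167704,  89.89746302, 103.03884683]), 'force': array([ 0.11998991, -0.40011399, -0.50687336]), 'torque': array([0.04893429, 0.01193124, 0.027173  ]), 'gripper_width': 91.18760799496779}
scene {'K': [[457.168, 0.0, 256.274], [0.0, 457.168, 193.631], [0.0, 0.0, 1.0]], 'camera_from_world': [[0.773, 0.634, -0.013, -420.179], [-0.415, 0.522, 0.745, 196.047], [0.479, -0.571, 0.667, -1440.75], [0.0, 0.0, 0.0, 1.0]]}
jack [([712.0, 123.0, 61.0], 0.74)]
pin_head [([597.0, 64.0, 83.0], 0.45)]
clip [([630.0, -123.0, 13.0], 0.83), ([550.0, -273.0, 88.0], 0.72), ([457.0, -121.0, 14.0], 0.67), ([568.0, -403.0, 15.0], 0.65), ([429.0, -310.0, 2
[... 674 characters left out ...]
-305.0, 18.0], 0.76), ([564.0, -394.0, 16.0], 0.72), ([714.0, -292.0, 87.0], 0.64), ([540.0, -261.0, 106.0], 0.56), ([620.0, -122.0, 20.0], 0.54), ([456.0, -117.0, 18.0], 0.51)]
stand [([534.0, -256.0, 1.0], 0.82)]
clip_handle [([562.0, -394.0, 12.0], 0.78), ([620.0, -126.0, 14.0], 0.66)]
bottle [([713.0, -293.0, 87.0], 0.91)]
nozzle [([438.0, 334.0, 17.0], 0.5)]
spanner [([398.0, -21.0, 4.0], 0.87)]
wrist {'K': [[297.319, 0.0, 258.588], [0.0, 297.319, 197.171], [0.0, 0.0, 1.0]], 'T_tool_cam': [[-0.0, 0.259, -0.966, -162.543], [1.0, 0.001, -0.0, -0.605], [0.001, -0.966, -0.259, -72.723], [0.0, 0.0, 0.0, 1.0]]}
jack []
pin_head []
clip []
stand []
clip_handle []
bottle []
nozzle []
spanner []
```

```bash
python3 - <<'E'
import cv2
for n in ['scene','top']:
    p=cv2.imread(f'pics/{n}0.png'); cv2.imwrite(f'pics/{n}0b.png',cv2.resize(p,(800,600),interpolation=cv2.INTER_CUBIC))
E
```

```text
(no output)
```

View pics/scene0b.png

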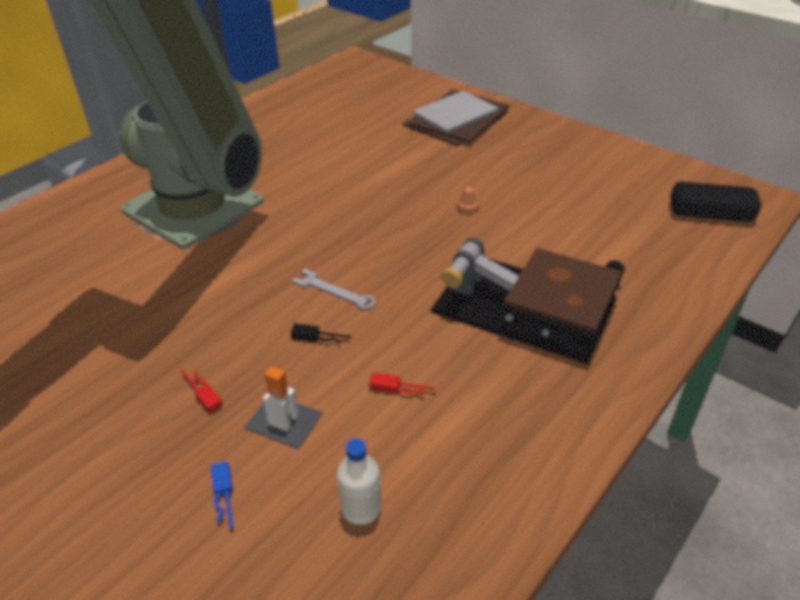

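View pics/top0b.png

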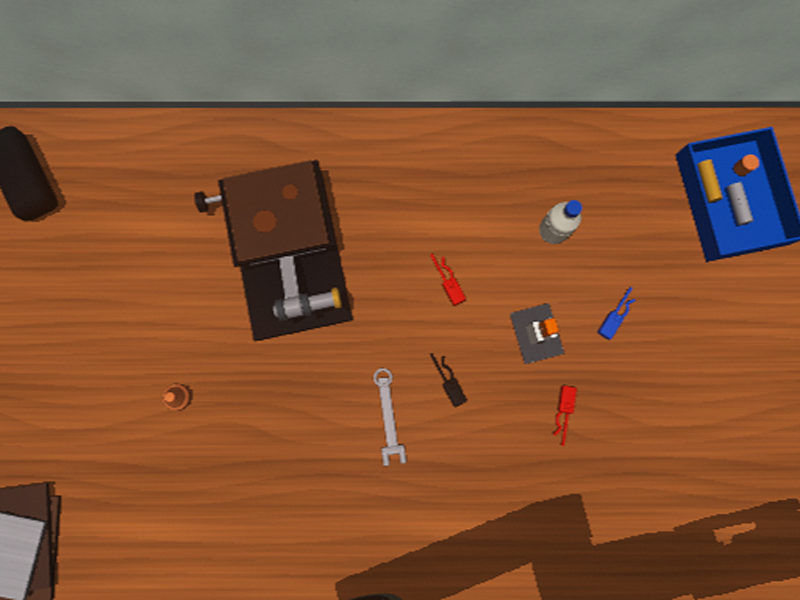

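View pics/wrist0.png

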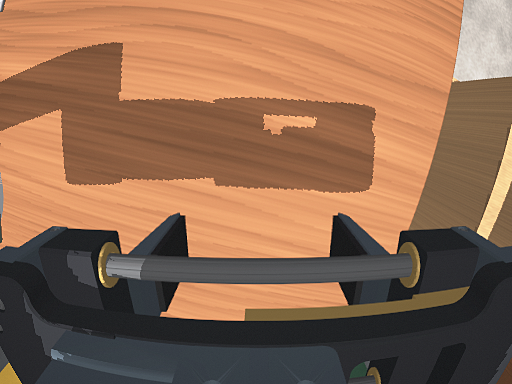

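```bash
python3 - <<'E'
from h import *
for n in ['top','scene']:
    f=np.load(f'pics/{n}0.png.npz'); d=f['d']; p=f['p'].astype(int)
    v,u=np.mgrid[:384,:512]; W=px2w(n,u,v,d); ok=d>0
    box=(W[...,0]>480)&(W[...,0]<900)&(W[...,1]>-20)&(W[...,1]<330)&ok
    m=box&(abs(W[...,2]-70)<7)
    # platform: brownish region
    m&=(W[...,0]>660)
    print(n,m.sum(),np.median(W[m],0),cv2.minAreaRect(W[m][:,:2].astype(np.float32)))
    # table height check
    t=ok&(W[...,0]>300)&(W[...,0]<500)&(W[...,1]>0)&(W[...,1]<200); print('table',np.median(W[t][:,2]))
    # pin/head etc
    m=box&(W[...,0]<650)&(W[...,2]>55); print('clev',W[m].min(0),W[m].max(0))
    y=box&(p[...,0]>150)&(p[...,1]>110)&(p[...,2]<90)&(W[...,2]>40); print('brass',y.sum(),W[y].mean(0) if y.any() else 0)
    b=ok&(abs(W[...,0]-545)<60)&(abs(W[...,1]+265)<60)
    o=b&(p[...,0]>180)&(p[...,1]<130)&(p[...,2]<60)&(W[...,2]>50); print('orange',o.sum(),W[o].mean(0),W[o].min(0),W[o].max(0))
    s=b&(W[...,2]<20)&(p.max(-1)<110)&(abs(p[...,0]-p[...,2])<25); print('foot',s.sum(),cv2.minAreaRect(W[s][:,:2].astype(np.float32)))
    for nm,(x0,x1,y0,y1) in {'stand':(490,600,-310,-210),'clev':(560,680,40,180)}.items():
        pts=w2px(n,[[x,y,z] for x in (x0,x1) for y in (y0,y1) for z in (0,110)]); a=pts.min(0).astype(int);e=pts.max(0).astype(int)
        c=f['p'][max(a[1],0):e[1],max(a[0],0):e[0],::-1]; k=min(800/c.shape[1],600/c.shape[0]); cv2.imwrite(f'pics/c_{n}_{nm}.png',cv2.resize(c,None,fx=k/1.6,fy=k/1.6,interpolation=cv2.INTER_CUBIC)); print(nm,a,e)
E
```

```text
top 3239 [738.57981383 170.7472432   69.99223946] ((740.11474609375, 170.87384033203125), (147.30043029785156, 168.17816162109375), 11.385632514953613)
table -0.4700670333597827
clev [556.93814388  61.79558527  55.12806044] [649.99047791 238.50902605  95.59366251]
brass 31 [591.52030952  67.79039503  89.98021661]
orange 60 [ 544.22921852 -265.81029214  103.54424629] [ 532.80653567 -274.68064217  100.80283507] [ 554.83024572 -257.49444825  109.71484993]
foot 618 ((544.7796630859375, -266.0712890625), (88.46050262451172, 69.23238372802734), 14.932306289672852)
stand [321 185] [372 233]
clev [166 153] [228 207]
scene 2433 [745.75967535 161.12412396  70.20127926] ((743.6867065429688, 164.6839599609375), (147.7417755126953, 166.50173950195312), 12.597118377685547)
table 0.20903845776035723
clev [558.73085909  58.38284963  55.00232096] [648.75310714 162.23922194  96.14553855]
brass 22 [596.13171592  65.4376365   89.95412301]
orange 62 [ 545.53655085 -268.05536499  104.00878968] [ 532.91100119 -276.97432659  100.01311485] [ 555.45305545 -257.57398752  105.96491287]
foot 618 ((545.9342651367188, -268.32220458984375), (89.20773315429688, 70.7330551147461), 16.024219512939453)
stand [141 209] [216 294]
clev [270 140] [343 219]
```

View pics/c_scene_stand.png

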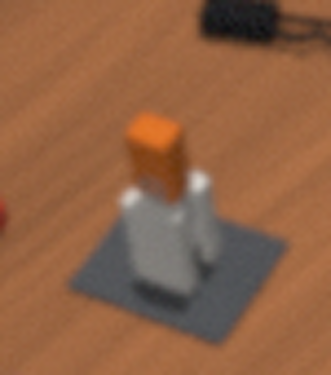

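View pics/c_top_clev.png

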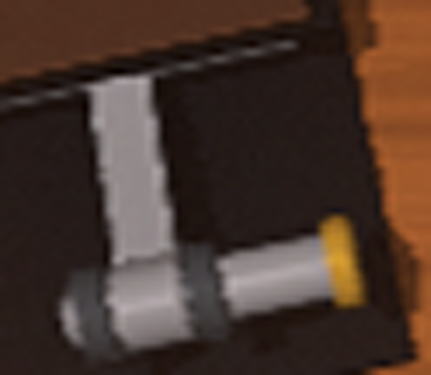

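View pics/c_scene_clev.png

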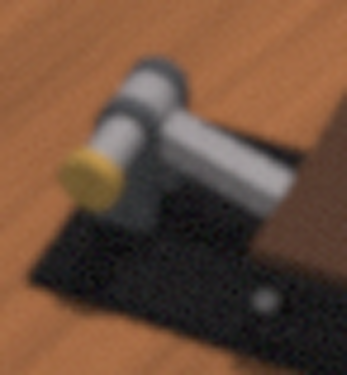

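```bash
python3 - <<'E'
from h import *
s=env.state(); print(np.round(Rot(s),3), s['time_s'])
E
```

```text
[[-0.     0.245 -0.969]
 [-0.    -0.969 -0.245]
 [-1.     0.     0.   ]] 1.35
```

Request:
arm_command --slide '[[5.1, -49.15, -59.2], [5.1, -49.15, -59.2], [5.1, -49.15, -59.2], [5.1, -49.15, -59.2], [5.1, -49.15, -59.2], [5.1, -49.15, -59.2], [5.1, -49.15, -59.2], [5.1, -49.15, -59.2], [5.1, -49.15, -59.2], [5.1, -49.15, -59.2], [5.1, -49.15, -59.2], [5.1, -49.15, -59.2], [5.1, -49.15, -59.2], [5.1, -49.15, -59.2], [5.1, -49.15, -59.2], [5.1, -49.15, -59.2], [5.1, -49.15, -59.2], [5.1, -49.15, -59.2], [5.1, -49.15, -59.2], [5.1, -49.15, -59.2]]' --turn '[[-1.532, 0, 0], [-1.532, 0, 0], [-1.532, 0, 0], [-1.532, 0, 0], [-1.532, 0, 0], [-1.532, 0, 0], [-1.532, 0, 0], [-1.532, 0, 0], [-1.532, 0, 0], [-1.532, 0, 0], [-1.532, 0, 0], [-1.532, 0, 0], [-1.532, 0, 0], [-1.532, 0, 0], [-1.532, 0, 0], [-1.532, 0, 0], [-1.532, 0, 0], [-1.532, 0, 0], [-1.532, 0, 0], [-1.532, 0, 0]]' --grip '[255, 255, 255, 255, 255, 255, 255, 255, 255, 255, 255, 255, 255, 255, 255, 255, 255, 255, 255, 255]' --newtons 20

```text
time_s: 3.02
ee_pos: [596.8, 68.2, 170.0]
ee_rot: [126.9, 89.9, 49.1]
force: [-0.6, -0.0, -0.6]
gripper_width: 0.5
```

```bash
cat >> h.py <<'E'
def wray(u,v,s):
    c=env.calibration('wrist');K=np.array(c['K']);T=np.array(c['T_tool_cam'])
    x=(np.asarray(u,float)-K[0,2]);y=(np.asarray(v,float)-K[1,2]);r=np.hypot(x,y)+1e-9;th=r/K[0,0]
    dc=np.stack([np.sin(th)*x/r,-np.sin(th)*y/r,-np.cos(th)],-1)
    M=Rot(s); return M@T[:3,3]+np.array(s['ee_pos']), dc@T[:3,:3].T@M.T, dc
def wcloud(s,d):
    v,u=np.mgrid[:384,:512]; o,r,dc=wray(u,v,s); t=d/(-dc[...,2]); return o+r*t[...,None]
def wproj(P,s):
    c=env.calibration('wrist');K=np.array(c['K']);T=np.array(c['T_tool_cam'])
    M=Rot(s); q=(np.atleast_2d(P)-np.array(s['ee_pos']))@M; q=(q-T[:3,3])@T[:3,:3]
    th=np.arctan2(np.hypot(q[:,0],q[:,1]),-q[:,2]); ph=np.arctan2(-q[:,1],q[:,0])
    return np.stack([K[0,2]+K[0,0]*th*np.cos(ph),K[1,2]+K[0,0]*th*np.sin(ph)],-1)
E
python3 - <<'E'
from h import *
s,p,d=grab('wrist','w1.png'); print(np.round(Rot(s),3),s['ee_pos'],s['time_s'])
cv2.imwrite('pics/w1b.png',cv2.resize(p[:,:,::-1],(800,600),interpolation=cv2.INTER_CUBIC))
W=wcloud(s,d); ok=d>0
m=ok&(W[...,0]>655)&(abs(W[...,2]-70)<5); print(m.sum(), np.median(W[m],0),cv2.minAreaRect(W[m][:,:2].astype(np.float32)))
b=ok&(abs(W[...,2]-10)<3)&(p.max(-1)<60)&(W[...,0]>530)&(W[...,0]<660); print(b.sum(),np.median(W[b],0),cv2.minAreaRect(W[b][:,:2].astype(np.float32)))
E
```

```text
[[ 0.001  0.977  0.211]
 [ 0.001  0.211 -0.977]
 [-1.     0.002 -0.001]] [596.7932181   68.17194773 170.0480337 ] 3.0167
17925 [727.22328954 169.21784645  70.10124816] ((739.1857299804688, 169.8585968017578), (146.41966247558594, 150.992431640625), 12.135544776916504)
4022 [626.48330488  98.44674987   9.84786591] ((613.201171875, 143.56260681152344), (130.61019897460938, 167.44070434570312), 11.977530479431152)
```

View pics/w1b.png

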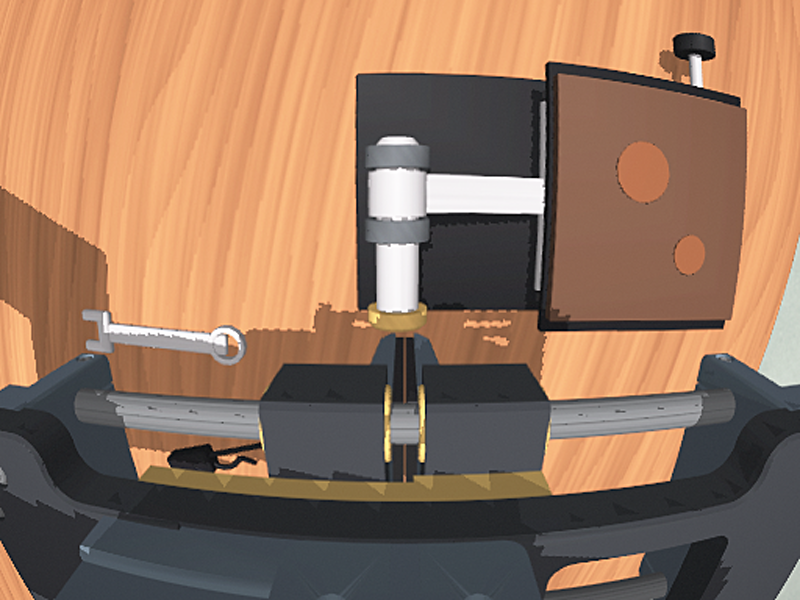

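```bash
python3 - <<'E'
from h import *
f=np.load('pics/w1.png.npz');s=dict(ee_pos=f['pos'],ee_rot=f['rot']);d=f['d'];p=f['p'].astype(int)
W=wcloud(s,d);ok=d>0
th=np.radians(12.1);ex=np.array([np.cos(th),np.sin(th)]);ey=np.array([-ex[1],ex[0]])
J=np.stack([W[...,:2]@ex,W[...,:2]@ey,W[...,2]],-1)
o=np.array([580.6,133.5]);o=np.array([o@ex,o@ey]);J[...,:2]-=o
# pin between head and ear: profile by y
for y in range(-90,50,5):
    m=ok&(abs(J[...,1]-y)<2.5)&(J[...,2]>72)&(abs(J[...,0])<40)
    if m.sum()>5: print(y,m.sum(),np.round([J[m][:,0].min(),J[m][:,0].max(),J[m][:,2].max()],1))
# platform edges
m=ok&(abs(J[...,2]-70)<3)&(J[...,0]>80); print(np.percentile(J[m],[.5,99.5],axis=0))
b=ok&(abs(J[...,2]-10)<3)&(p.max(-1)<60)&(J[...,0]<80); print(np.percentile(J[b],[.5,99.5],axis=0))
y=ok&(p[...,0]>150)&(p[...,1]>110)&(p[...,2]<90)&(J[...,2]>60)&(J[...,2]<95)&(abs(J[...,0])<30);print(np.percentile(J[y],[2,98],axis=0))
v,u=np.where(y);print(u.min(),u.max(),v.min(),v.max())
E
```

```text
-90 13 [ 37.8  40.  256.6]
-80 12 [ -2.2   4.  217.9]
-75 116 [ -5.6   4.9 218.7]
-70 299 [-19.3  13.8 226.1]
-65 322 [-19.2  13.8 236.6]
-60 257 [-19.2  14.  237.2]
-55 204 [-13.6  24.6 283.8]
-50 1507 [-13.6  39.6 284.6]
-45 5689 [-40.  40. 295.]
-40 20032 [-40.   40.  293.9]
-35 4564 [-40.   40.  265.9]
-30 6352 [-25.2  27.7 266. ]
-25 143 [-18.1  15.1  93.1]
-20 247 [-20.6  15.1  93.8]
-15 252 [-20.1  15.   94.3]
-10 234 [-19.9  15.3  93.8]
-5 237 [-18.3  18.7  92.4]
0 270 [-17.5  19.6  92.4]
5 240 [-17.4  19.5  92.3]
10 235 [-17.3  20.3  92.4]
15 224 [-18.9  16.   93.3]
20 252 [-20.2  15.7  94. ]
25 250 [-19.9  14.9  93.8]
30 151 [-19.8  14.8  93.9]
35 25 [-11.4   6.3  84.7]
[[ 90.30356171 -71.16837879  68.10610831]
 [233.6975428   76.40422553  72.10019592]]
[[-187.74680979 -222.71224027    7.79871049]
 [  79.62263426   86.48192813   12.10012894]]
[[-18.04856614 -71.77698578  69.27359177]
 [ 12.8590605  -62.05675625  92.12766335]]
235 272 194 212
```

Request:
arm_command --slide '[[0, -0.48, 3.2], [0, -0.48, 3.2], [4, -0.48, 3.2], [8, -0.48, 3.2], [10, -0.48, 3.2], [10, -0.48, 3.2], [10, -0.48, 3.2]]' --turn '[[0, 0, 0], [0, 0, 0], [0, 0, 0], [0, 0, 0], [0, 0, 0], [0, 0, 0], [0, 0, 0]]' --grip '[255, 255, 255, 255, 255, 255, 255]'

```text
time_s: 3.65
ee_pos: [595.4, 30.9, 70.7]
ee_rot: [-93.1, 89.9, -171.2]
force: [0.6, -0.3, 0.7]
gripper_width: 0.4
```

```bash
python3 - <<'E'
from h import *
s,p,d=grab('wrist','w2.png'); print(s['ee_pos'],s['force'])
cv2.imwrite('pics/w2b.png',cv2.resize(p[:,:,::-1],(800,600),interpolation=cv2.INTER_CUBIC))
E
```

```text
[595.43769096  30.94898469  70.71963811] [ 0.60086508 -0.28394452  0.67481252]
```

View pics/w2b.png

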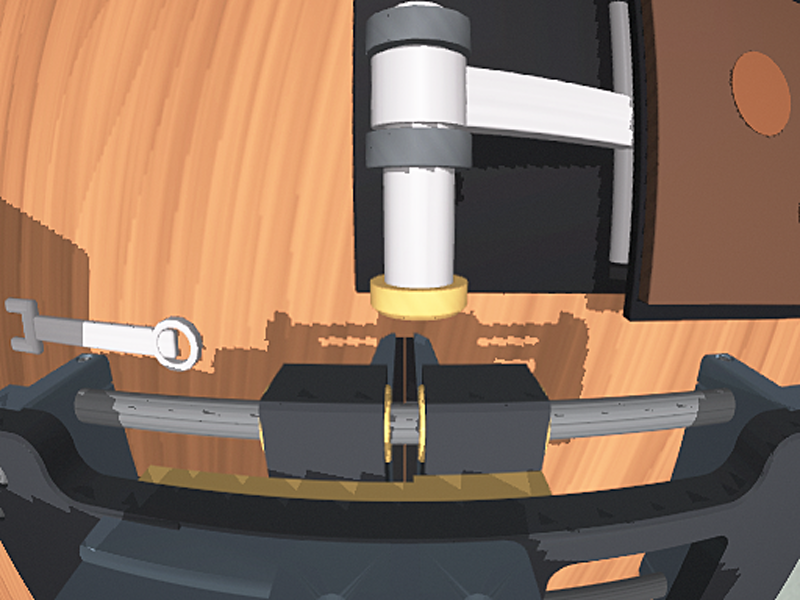

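Request:
arm_command --slide '[[0, 0.25, -0.3], [0, 0.25, -0.6], [0, 0.25, -0.9], [0, 0.25, -1.2], [0, 0.25, -1.5], [0, 0.25, -1.8], [0, 0.25, -2.1], [0, 0.25, -2.4]]' --turn '[[0, 0, 0], [0, 0, 0], [0, 0, 0], [0, 0, 0], [0, 0, 0], [0, 0, 0], [0, 0, 0], [0, 0, 0]]' --grip '[255, 255, 255, 255, 255, 255, 255, 255]'

```text
time_s: 4.37
ee_pos: [594.6, 55.2, 71.9]
ee_rot: [35.4, 89.8, -42.6]
force: [0.7, -5.3, 3.0]
gripper_width: 0.1
```

```bash
python3 - <<'E'
from h import *
s,p,d=grab('wrist','w3.png'); print(s['ee_pos'],s['force'])
cv2.imwrite('pics/w3b.png',cv2.resize(p[:,:,::-1],(800,600),interpolation=cv2.INTER_CUBIC))
E
```

```text
[594.58113359  55.15420962  71.88247197] [ 0.65132437 -5.26722326  3.02028541]
```

View pics/w3b.png

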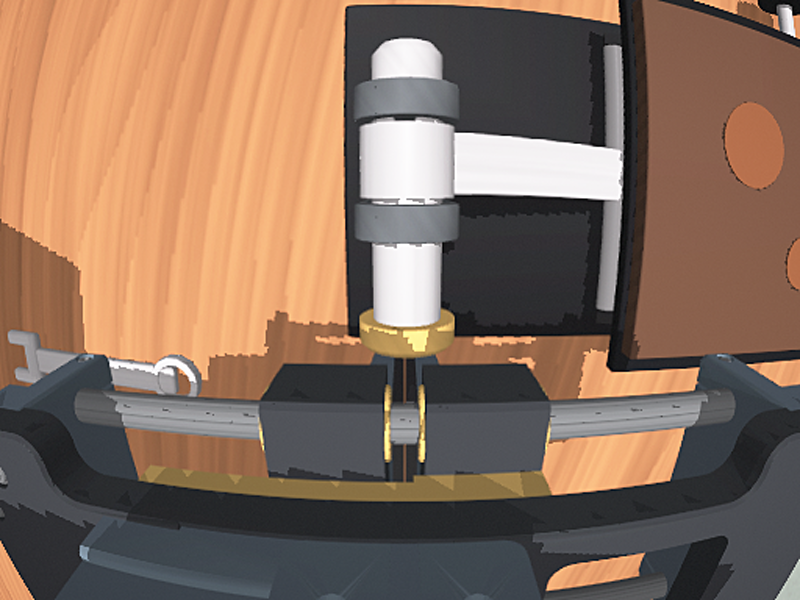

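Request:
arm_command --slide '[[0, 0, -0.3], [0, 0, -0.6], [0, 0, -0.9], [0, 0, -1.2], [0, 0, -1.5], [0, 0, -1.7], [0, 0, -1.8]]' --turn '[[0, 0, 0], [0, 0, 0], [0, 0, 0], [0, 0, 0], [0, 0, 0], [0, 0, 0], [0, 0, 0]]' --grip '[255, 255, 255, 255, 255, 255, 255]'

```text
time_s: 5.0
ee_pos: [590.7, 73.2, 71.6]
ee_rot: [49.6, 89.9, -28.4]
force: [1.5, -5.1, 3.4]
gripper_width: 0.2
```

```bash
python3 - <<'E'
from h import *
s,p,d=grab('wrist','w4.png'); print(s['ee_pos'],s['force'])
cv2.imwrite('pics/w4b.png',cv2.resize(p[:,:,::-1],(800,600),interpolation=cv2.INTER_CUBIC))
E
```

```text
[590.69249997  73.20741033  71.58021586] [ 1.47691878 -5.09146438  3.44072044]
```

View pics/w4b.png

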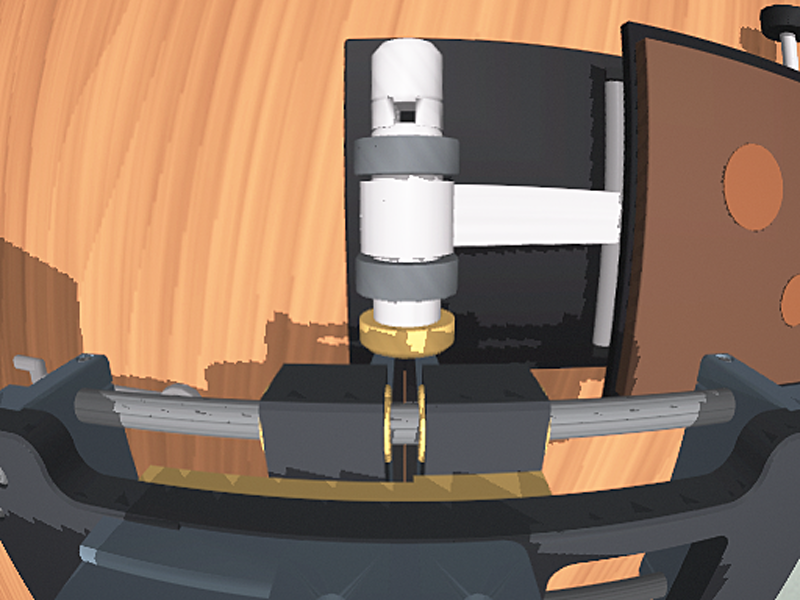

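Request:
arm_command --slide '[[0, 0, -0.2], [0, 0, -0.4], [0, 0, -0.6], [0, 0, -0.7]]' --turn '[[0, 0, 0], [0, 0, 0], [0, 0, 0], [0, 0, 0]]' --grip '[255, 255, 255, 255]'

```text
time_s: 5.38
ee_pos: [589.1, 80.2, 71.3]
ee_rot: [58.8, 89.9, -19.2]
force: [0.7, -4.9, 4.2]
gripper_width: 0.6
```

```bash
python3 - <<'E'
from h import *
s,p,d=grab('wrist','w5.png'); print(s['ee_pos'],s['force'])
cv2.imwrite('pics/w5b.png',cv2.resize(p[20:240,190:330,::-1],None,fx=3.6,fy=2.7*1,interpolation=cv2.INTER_CUBIC))
E
```

```text
[589.13818356  80.2015852   71.29293487] [ 0.65636049 -4.85405859  4.24017534]
```

View pics/w5b.png

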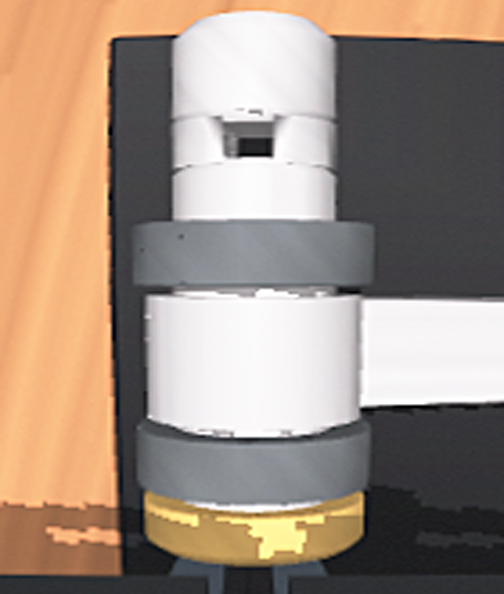

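Request:
arm_command --slide '[[0, 0, -0.1], [0, 0, -0.2], [0, 0, -0.3]]' --turn '[[0, 0, 0], [0, 0, 0], [0, 0, 0]]' --grip '[255, 255, 255]'

```text
time_s: 5.68
ee_pos: [588.6, 82.8, 71.2]
ee_rot: [39.2, 89.9, -38.8]
force: [2.5, -8.7, 4.3]
gripper_width: 1.0
```

Request:
arm_command --slide '[[0, 0, -0.1], [0, 0, -0.1]]' --turn '[[0, 0, 0], [0, 0, 0]]' --grip '[255, 255]'

```text
time_s: 5.85
ee_pos: [588.6, 82.8, 71.2]
ee_rot: [20.4, 89.8, -57.5]
force: [2.8, -9.1, 4.8]
gripper_width: 0.6
```

Request:
arm_command --slide '[[0, 0, -0.2], [0, 0, -0.3], [0, 0, -0.3]]' --turn '[[0, 0, 0], [0, 0, 0], [0, 0, 0]]' --grip '[255, 255, 255]'

```text
time_s: 6.1
ee_pos: [588.6, 82.9, 71.4]
ee_rot: [8.9, 89.5, -69.0]
force: [3.1, -18.0, 3.8]
gripper_width: 0.7
```

```bash
python3 - <<'E'
from h import *
s,p,d=grab('wrist','w6.png'); print(s['ee_pos'],s['force'])
cv2.imwrite('pics/w6b.png',cv2.resize(p[20:240,190:330,::-1],None,fx=3.6,fy=2.7*1,interpolation=cv2.INTER_CUBIC))
E
```

```text
[588.59655845  82.91117134  71.3667438 ] [  3.07398106 -17.990255     3.77482509]
```

View pics/w6b.png

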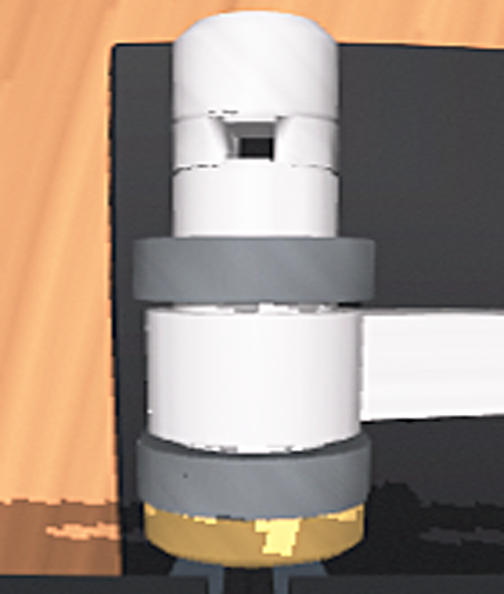

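```bash
python3 - <<'E'
from h import *
f=np.load('pics/w6.png.npz');p=f['p'];s=dict(ee_pos=f['pos'],ee_rot=f['rot'])
cv2.imwrite('pics/w6c.png',cv2.resize(p[15:105,230:300,::-1],None,fx=6.5,fy=6.5,interpolation=cv2.INTER_CUBIC))
d=f['d'];W=wcloud(s,d);ok=d>0
th=np.radians(12.2);ex=np.array([np.cos(th),np.sin(th)]);ey=np.array([-ex[1],ex[0]])
D=W[...,:2]-np.array([577.6,134.9]);J=np.stack([D@ex,D@ey,W[...,2]],-1)
for v in range(15,110,3):
    m=(J[v,:,2]>66)&ok[v]&(abs(J[v,:,0])<25); u=np.where(m)[0]
    if len(u): print(v,u.min(),u.max(),np.round([J[v,u,0].min(),J[v,u,0].max(),np.median(J[v,u,1]),J[v,u,2].max()],1))
np.set_printoptions(linewidth=200)
for v in range(44,64,2): print(v,np.round(J[v,244:286:2,2],0).astype(int))
E
```

```text
24 255 267 [-2.4  3.6 70.2 84.7]
27 245 276 [-7.6  8.3 68.4 86.9]
30 242 279 [-9.1  9.8 66.4 87.4]
33 240 281 [-10.1  10.9  64.9  88.5]
36 238 283 [-11.2  12.3  63.2  87.8]
39 238 282 [-11.2  11.3  61.6  88. ]
42 238 283 [-11.3  12.   60.1  87.4]
45 238 283 [-11.3  12.   58.5  87.5]
48 238 283 [-11.2  11.9  56.8  87.9]
51 238 283 [-11.1  12.   55.2  87.5]
54 238 283 [-11.2  12.   53.7  87.5]
57 238 283 [-11.3  12.1  52.2  87.4]
60 238 283 [-11.3  11.9  50.7  87.1]
63 238 283 [-11.2  12.1  49.2  86.8]
66 239 283 [-10.6  12.1  48.   88.3]
69 239 283 [-10.5  12.   46.5  87.3]
72 238 282 [-11.2  11.2  44.7  86.5]
75 238 283 [-11.2  11.8  43.2  87.6]
78 238 283 [-11.2  12.   41.6  87. ]
81 238 283 [-11.3  11.9  40.1  86.6]
84 239 282 [-10.6  11.4  38.3  88.1]
87 238 283 [-11.2  11.8  36.9  87.5]
90 238 283 [-11.2  12.   35.3  87.3]
93 238 283 [-11.3  11.9  33.8  87.7]
96 238 283 [-11.3  11.9  32.3  88.7]
99 238 283 [-11.3  12.   30.8  87.5]
102 238 283 [-11.4  12.   29.3  88. ]
105 238 283 [-11.3  12.   27.8  88.6]
108 230 291 [-15.2  15.5  26.2  93.8]
44 [ 84  84  85  85  86  86  88  88  85  87  86  87  87  86  84 233  84  83  81  80   9]
46 [83 85 85 86 85 86 87 87 86 85 85 86 86 86 85 86 84 83 82 79 10]
48 [83 84 86 85 86 86 87 86 87 87 87 86 86 87 86 85 85 83 82 80  9]
50 [84 83 84 85 86 86 87 86 86 85 87 86 86 85 85 85 84 84 82 80  9]
52 [84 84 84 85 86 88 86 87 87 87 86 86 85 86 87 86 85 84 82 78 10]
54 [233  85  85  86  87  87  87  86  87  87  88  86  86  86  85  85  84  82  81  79  12]
56 [84 85 84 86 85 85 86 86 87 87 87 85 87 86 84 85 84 82 81 81 10]
58 [84 83 84 85 86 85 85 88 88 86 87 86 87 85 85 86 83 84 82 80 10]
60 [84 85 83 84 87 85 85 86 86 87 86 85 86 87 86 84 84 83 81 81 10]
62 [83 84 85 85 86 86 87 85 87 85 86 86 84 85 85 85 86 82 81 80 10]
```

View pics/w6c.png

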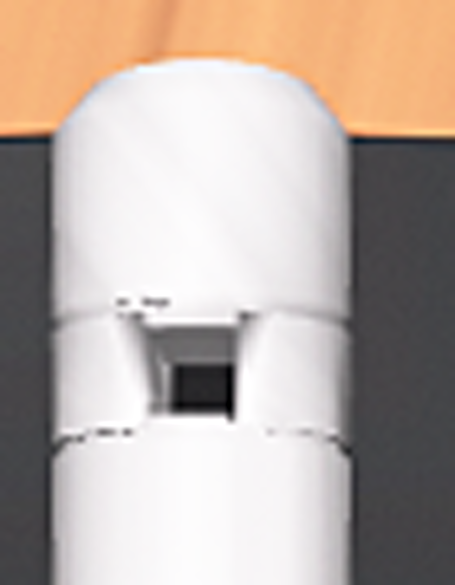

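Request:
arm_command --slide '[[0, 0, 2], [-4, 0, 3], [-8, -2, 6], [-8, -29.2, 41.7], [-8, -29.2, 41.7], [-8, -29.2, 41.7], [-8, -29.2, 41.7], [-8, -29.2, 41.7], [-8, -29.2, 41.7], [-8, -29.2, 41.7], [-8, -29.2, 41.7], [-8, -29.2, 41.7], [-8, -29.2, 41.7], [-3, -29.2, 41.7], [-3, -29.2, 41.7], [-3, -29.2, 41.7], [-3, -29.2, 41.7]]' --turn '[[0, 0, 0], [0, 0, 0], [0, 0, 0], [-0.058, 0, 0], [-0.058, 0, 0], [-0.058, 0, 0], [-0.058, 0, 0], [-0.058, 0, 0], [-0.058, 0, 0], [-0.058, 0, 0], [-0.058, 0, 0], [-0.058, 0, 0], [-0.058, 0, 0], [-0.058, 0, 0], [-0.058, 0, 0], [-0.058, 0, 0], [-0.058, 0, 0]]' --grip '[255, 255, 255, 0, 0, 0, 0, 0, 0, 0, 0, 0, 0, 0, 0, 0, 0]'

```text
time_s: 7.57
ee_pos: [387.4, -380.1, 99.5]
ee_rot: [-173.2, 89.7, 112.0]
force: [0.1, -0.0, -0.6]
gripper_width: 89.9
```

```bash
python3 - <<'E'
from h import *
s,p,d=grab('wrist','w7.png'); print(s['ee_pos'],s['force'],s['qpos'])
q=wproj([[545.5,-267,60]],s)[0]; print(q)
u,v=int(q[0]),int(q[1]); c=p[max(v-70,0):v+70,max(u-90,0):u+90,::-1]
cv2.imwrite('pics/w7b.png',cv2.resize(c,None,fx=5,fy=5,interpolation=cv2.INTER_CUBIC)[:600,:800])
E
```

```text
[ 387.35419064 -380.10339607   99.50555951] [ 0.08057261 -0.00528544 -0.62550737] [-45.73471972  21.74654704 103.77990489   0.12537602  54.7236353
 -60.97262794]
[478.33762836 140.88597908]
```

View pics/w7b.png

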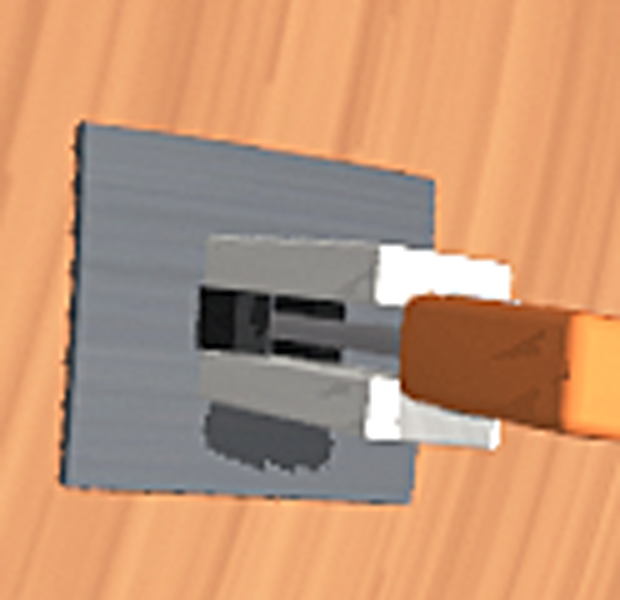

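```bash
python3 - <<'E'
from h import *
f=np.load('pics/w7.png.npz');p=f['p'];s=dict(ee_pos=f['pos'],ee_rot=f['rot']);d=f['d'];W=wcloud(s,d);ok=d>0
q=wproj([[545.5,-267,60]],s)[0];u0,v0=int(q[0])-90,int(q[1])-70
pi=p.astype(int)
o=ok&(pi[...,0]>80)&(pi[...,0]>pi[...,2]*2.5)&(W[...,2]>55)&(abs(W[...,0]-545)<40)&(abs(W[...,1]+267)<40)
t=o&(W[...,2]>101); print('top',t.sum(),W[t].mean(0), cv2.minAreaRect(W[t][:,:2].astype(np.float32)))
pf=ok&(abs(W[...,2]-2)<9)&(abs(W[...,0]-545)<60)&(abs(W[...,1]+267)<60)&(abs(pi[...,0]-pi[...,2])<30); r=cv2.minAreaRect(W[pf][:,:2].astype(np.float32)); print('foot',r)
w=ok&(abs(W[...,2]-60)<3)&(abs(W[...,0]-545)<40)&(abs(W[...,1]+267)<40)&(abs(pi[...,0]-pi[...,2])<30)&(pi[...,0]>150)
print('cheek tops',cv2.minAreaRect(W[w][:,:2].astype(np.float32)))
a=np.radians(15.3);ex=np.array([np.cos(a),np.sin(a)]);ey=np.array([-ex[1],ex[0]])
def loc(P): D=P[...,:2]-np.array([545.5,-267]); return np.round([D@ex,D@ey,P[...,2]],1)
for cu,cv in [(272,325),(300,328),(330,333),(360,338),(390,340),(410,345),(205,320),(260,300)]:
    u,v=u0+cu/5,v0+cv/5; print(cu,cv,loc(W[int(round(v)),int(round(u))]))
print('ft',loc(np.r_[r[0],0]))
for nm,pts in {'A':[[-4,0,z] for z in (10,30,55)],'B':[[-11,0,22],[-11,0,40],[-9,0,55]]}.items():
    P=[np.r_[np.array([545.5,-267])+x*ex+y*ey,z] for x,y,z in pts]; print(nm,(wproj(P,s)-[u0,v0])*5)
E
```

```text
top 294 [ 535.37108101 -268.78786337  103.33849655] ((536.1869506835938, -268.495361328125), (14.452200889587402, 17.852685928344727), 19.976797103881836)
foot ((553.092041015625, -264.3144226074219), (113.23663330078125, 70.23643493652344), 14.938154220581055)
cheek tops ((542.0389404296875, -266.89263916015625), (32.57975769042969, 31.480974197387695), 15.364680290222168)
272 325 [-8.7  0.6 14.7]
300 328 [-9.6  0.5 26.2]
330 333 [-8.4  0.3 34.4]
360 338 [-7.9  0.2 42.9]
390 340 [-9.4  1.  53.5]
410 345 [-14.4   0.9  65. ]
205 320 [-19.8   0.2   7.7]
260 300 [-14.5   5.2  19. ]
ft [8.  0.6 0. ]
A [[275.4306228  327.92391334]
 [334.26843793 336.55582893]
 [417.27498132 349.55691388]]
B [[281.55681396 330.06724629]
 [337.11584368 338.32911971]
 [396.37112039 347.19688378]]
```

Request:
arm_command --slide '[[-4, 0, 0], [-5, 6, -2], [-5, 18.1, -6.75], [-5, 18.1, -6.75], [-5, 18.1, -6.75], [-5, 18.1, -6.75], [-5, 18.1, -6.75], [-5, 18.1, -6.75]]' --turn '[[0, 0, 0], [0, 0, 0], [0, 0, 0], [0, 0, 0], [0, 0, 0], [0, 0, 0], [0, 0, 0], [0, 0, 0]]' --grip '[40, 80, 100, 100, 100, 100, 100, 100]'

```text
time_s: 8.28
ee_pos: [546.6, -265.7, 152.0]
ee_rot: [67.4, 89.9, -7.0]
force: [-0.5, -0.1, 0.0]
gripper_width: 55.4
```

```bash
python3 - <<'E'
from h import *
s,p,d=grab('wrist','w8.png'); print(s['ee_pos'],s['gripper_width'])
M=Rot(s);print(np.degrees(np.arctan2(M[1,1],M[0,1])))
cv2.imwrite('pics/w8b.png',cv2.resize(p[:,:,::-1],(800,600),interpolation=cv2.INTER_CUBIC))
W=wcloud(s,d);pi=p.astype(int);ok=d>0
T=(W-np.array(s['ee_pos']))@M
o=ok&(pi[...,0]>80)&(pi[...,0]>pi[...,2]*2.5)&(W[...,2]>100)&(W[...,2]<108)&(abs(W[...,0]-545)<40)&(abs(W[...,1]+267)<40)
print(o.sum(),np.percentile(T[o],[2,50,98],axis=0).round(1)); r=cv2.minAreaRect(T[o][:,1:].astype(np.float32));print(r)
E
```

```text
[ 546.60037981 -265.7275633   151.99754804] 55.40105209458851
15.571348580704724
675 [[ 46.8 -15.2  -8.8]
 [ 48.4  -3.9  -1.1]
 [ 51.    7.4   7.5]]
((-4.218611717224121, -0.5686359405517578), (23.823163986206055, 17.353464126586914), 1.2022875547409058)
```

View pics/w8b.png

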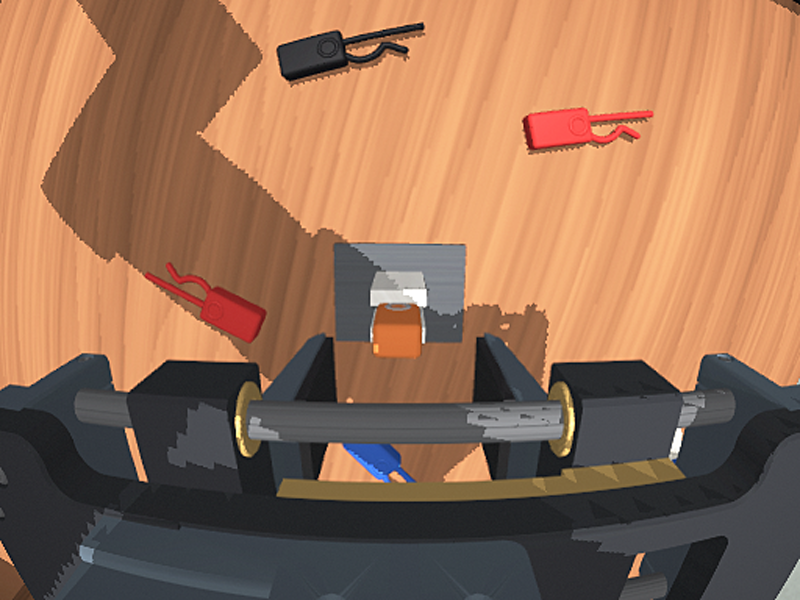

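Request:
arm_command --slide '[[0, -0.41, -0.06], [3.5, -0.41, -0.06], [6, -0.41, -0.06], [7.5, -0.41, -0.06], [7.9, -0.41, -0.06], [7.9, -0.41, -0.06], [7.9, -0.41, -0.06], [7.9, -0.41, -0.06]]' --turn '[[0, 0, 0], [0, 0, 0], [0, 0, 0], [0, 0, 0], [0, 0, 0], [0, 0, 0], [0, 0, 0], [0, 0, 0]]' --grip '[100, 100, 100, 100, 100, 120, 140, 150]'

```text
time_s: 9.0
ee_pos: [541.3, -269.7, 73.6]
ee_rot: [46.4, 89.8, -28.4]
force: [-0.3, -0.7, 0.1]
gripper_width: 39.5
```

```bash
python3 - <<'E'
from h import *
s,p,d=grab('wrist','w9.png'); print(s['ee_pos'],s['gripper_width'],s['force'])
M=Rot(s)
cv2.imwrite('pics/w9b.png',cv2.resize(p[100:290,150:370,::-1],None,fx=3.6,fy=3,interpolation=cv2.INTER_CUBIC))
W=wcloud(s,d);pi=p.astype(int);ok=d>0
T=(W-np.array(s['ee_pos']))@M
o=ok&(pi[...,0]>80)&(pi[...,0]>pi[...,2]*2.5)&(W[...,2]>100)&(W[...,2]<108)&(abs(W[...,0]-545)<40)&(abs(W[...,1]+267)<40)
print(o.sum(),np.percentile(T[o],[2,50,98],axis=0).round(1)); r=cv2.minAreaRect(T[o][:,1:].astype(np.float32));print(r)
E
```

```text
[ 541.32538495 -269.74881834   73.59865235] 39.50935937194341 [-0.3012313  -0.71718839  0.086699  ]
507 [[-31.1  -8.8 -12. ]
 [-29.3   2.1  -9.9]
 [-26.7  13.1  -7.3]]
((1.888138771057129, -9.331438064575195), (5.849040508270264, 23.713970184326172), 89.84814453125)
```

View pics/w9b.png

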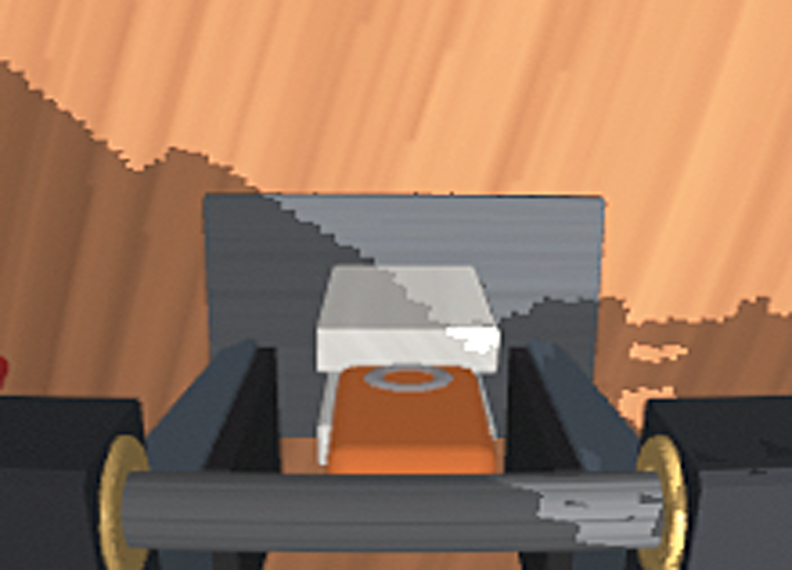

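Request:
arm_command --slide '[[0, 0.2, -0.3], [0, 0.2, -0.3], [0, 0.2, -0.3], [0, 0.2, -0.3], [0, 0.2, -0.3], [0, 0.2, -0.3], [0, 0.2, -0.3], [0, 0.2, -0.3]]' --turn '[[0, 0, 0], [0, 0, 0], [0, 0, 0], [0, 0, 0], [0, 0, 0], [0, 0, 0], [0, 0, 0], [0, 0, 0]]' --grip '[150, 150, 170, 190, 220, 255, 255, 255]' --newtons 40

```text
time_s: 9.72
ee_pos: [542.1, -265.5, 72.2]
ee_rot: [74.4, 90.0, -0.3]
force: [0.3, 0.6, 2.5]
gripper_width: 23.8
```

```bash
python3 - <<'E'
from h import *
s,p,d=grab('wrist','w10.png'); print(s['ee_pos'],s['gripper_width'],s['force'],s['torque'])
M=Rot(s);W=wcloud(s,d);pi=p.astype(int);ok=d>0
T=(W-np.array(s['ee_pos']))@M
o=ok&(pi[...,0]>80)&(pi[...,0]>pi[...,2]*2.5)&(W[...,2]>100)&(W[...,2]<108)&(abs(W[...,0]-545)<40)&(abs(W[...,1]+267)<40)
print(o.sum(),np.percentile(T[o],[2,50,98],axis=0).round(1))
E
```

```text
[ 542.05212534 -265.45802918   72.17323117] 23.794207734113268 [0.26283547 0.57366408 2.4808497 ] [ 0.15258585 -0.16263068 -0.01161835]
219 [[-32.2 -10.9  -8. ]
 [-30.5  -0.4   7.2]
 [-27.9   9.5   9.3]]
```

Request:
arm_command --slide '[[-2, 0, 0], [-5, 0, 0], [-8, 0, 0], [-10.5, 0, 0], [-10.5, 2, -6], [-10.5, 14.8, -42.1], [-10.5, 14.8, -42.1], [-10.5, 14.8, -42.1], [-10.5, 14.8, -42.1], [-10.5, 14.8, -42.1], [-10.5, 14.8, -42.1], [-10.5, 14.8, -42.1], [-10.5, 14.8, -42.1], [-10.5, 14.8, -42.1], [-10.5, 14.8, -42.1], [-10.5, 14.8, -42.1], [-10.5, 14.8, -42.1], [-10.5, 14.8, -42.1], [-10.5, 14.8, -42.1]]' --turn '[[0, 0, 0], [0, 0, 0], [0, 0, 0], [0, 0, 0], [0, 0, 0], [0.058, 0, 0], [0.058, 0, 0], [0.058, 0, 0], [0.058, 0, 0], [0.058, 0, 0], [0.058, 0, 0], [0.058, 0, 0], [0.058, 0, 0], [0.058, 0, 0], [0.058, 0, 0], [0.058, 0, 0], [0.058, 0, 0], [0.058, 0, 0], [0.058, 0, 0]]' --grip '[255, 255, 255, 255, 255, 255, 255, 255, 255, 255, 255, 255, 255, 255, 255, 255, 255, 255, 255]'

```text
time_s: 11.35
ee_pos: [573.4, 178.3, 176.7]
ee_rot: [-49.4, 89.9, -127.5]
force: [0.9, 0.4, -1.0]
gripper_width: 23.7
```

```bash
python3 - <<'E'
from h import *
s,p,d=grab('wrist','w11.png'); print(s['ee_pos'],s['gripper_width'],s['force'],s['torque'])
M=Rot(s);print(np.degrees(np.arctan2(M[1,1],M[0,1])),M[:,0])
cv2.imwrite('pics/w11b.png',cv2.resize(p[:,:,::-1],(800,600),interpolation=cv2.INTER_CUBIC))
E
```

```text
[573.35750221 178.25430742 176.67263576] 23.73234747472899 [ 0.8936213   0.42322703 -0.99111493] [-0.05479419 -0.11447904  0.00013415]
11.900330967322633 [-6.67875551e-04 -8.71644839e-04 -9.99999397e-01]
```

View pics/w11b.png

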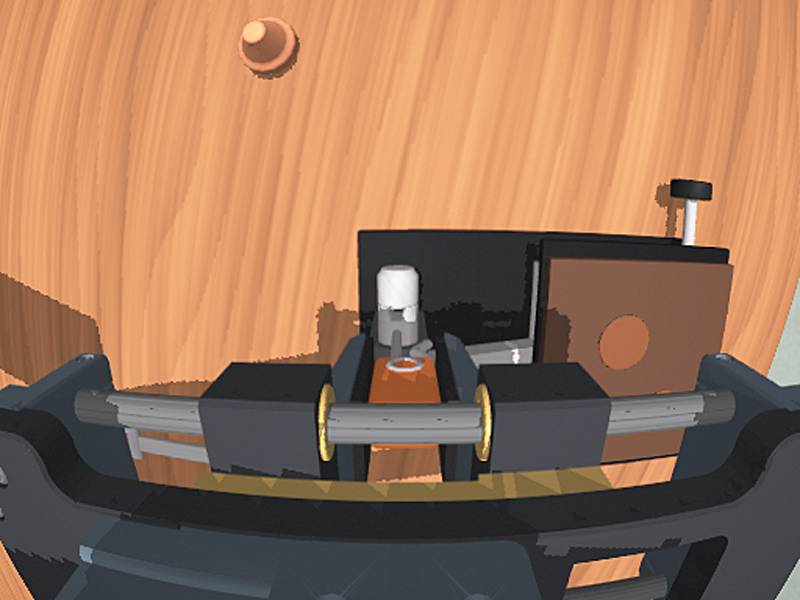

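```bash
cat >> h.py <<'E'
def crop(p,n,a=(215,160),b=(300,245),k=7,marks=()):
    c=p[a[1]:b[1],a[0]:b[0],::-1].copy(); c=cv2.resize(c,None,fx=k,fy=k,interpolation=cv2.INTER_CUBIC)
    for (u,v),col in marks: cv2.drawMarker(c,(int((u+.5-a[0])*k),int((v+.5-a[1])*k)),col,cv2.MARKER_CROSS,14,1)
    cv2.imwrite('pics/'+n,c)
def toolproj(t,s): return wproj(np.array(s['ee_pos'])+np.atleast_2d(t)@Rot(s).T,s)
E
python3 - <<'E'
from h import *
f=np.load('pics/w11.png.npz');p=f['p'];s=dict(ee_pos=f['pos'],ee_rot=f['rot'])
leg=toolproj([[66.2,-4,.4],[40,-4,.4]],s); pts=wproj([[577.6+.9774*x-.2113*y,134.9+.2113*x+.9774*y,z] for x,y,z in [(-.2,44.5,87),(.35,70,87)]],s)
print(leg,pts)
crop(p,'w11c.png',marks=[(leg[0],(0,0,255)),(leg[1],(0,0,255)),(pts[0],(0,255,0)),(pts[1],(0,255,0))])
E
```

```text
[[254.195328   212.16308389]
 [253.75330434 223.34170799]] [[253.21670562 202.1381691 ]
 [253.55056313 173.71344718]]
```

View pics/w11c.png

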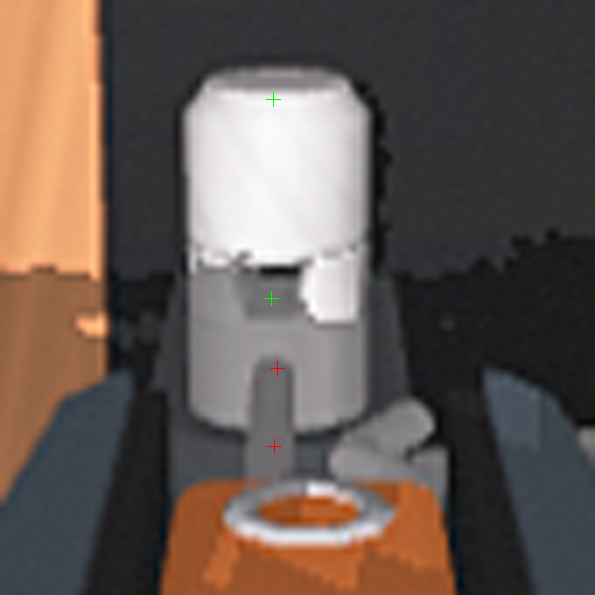

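Request:
arm_command --slide '[[0.5, 0, -0.2], [1.0, 0, -0.2], [1.5, 0, -0.2], [1.8, 0, -0.2], [1.8, 0, -0.2]]' --turn '[[-0.005, 0, 0], [-0.005, 0, 0], [-0.005, 0, 0], [-0.005, 0, 0], [-0.005, 0, 0]]' --grip '[255, 255, 255, 255, 255]'

```text
time_s: 11.82
ee_pos: [572.5, 181.1, 157.7]
ee_rot: [-82.2, 89.9, -159.9]
force: [0.3, 0.6, -0.7]
gripper_width: 23.7
```

```bash
python3 - <<'E'
from h import *
s,p,d=grab('wrist','w12.png'); print(s['ee_pos'],s['gripper_width'],s['force'],s['torque'])
M=Rot(s);print(np.degrees(np.arctan2(M[1,1],M[0,1])))
D=np.array(s['ee_pos'])[:2]-[577.6,134.9];print('TCP jack',D@[.9774,.2113],D@[-.2113,.9774])
leg=toolproj([[66.2,-4,.4],[66.2,-4.7,1.65]],s); pts=wproj([[577.6+.9774*x-.2113*y,134.9+.2113*x+.9774*y,z] for x,y,z in [(-.2,44.5,87),(.35,70,87)]],s)
crop(p,'w12c.png',marks=[(leg[0],(0,0,255)),(leg[1],(0,0,255)),(pts[0],(0,255,0)),(pts[1],(0,255,0))])
E
```

```text
[572.48339233 181.12823332 157.69261614] 23.655604475499825 [ 0.32449605  0.56308325 -0.69240591] [ 0.0121433  -0.08230406 -0.00629576]
12.24165468391729
TCP jack 4.767053359386259 46.26461444499767
```

View pics/w12c.png

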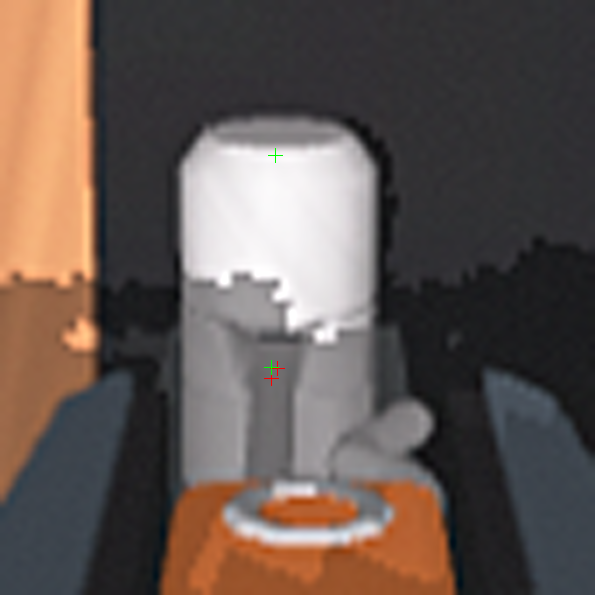

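Request:
arm_command --slide '[[0.2, 0, 0], [0.4, 0, 0], [0.55, 0, 0], [0.7, 0, 0]]' --turn '[[0, 0, 0], [0, 0, 0], [0, 0, 0], [0, 0, 0]]' --grip '[255, 255, 255, 255]'

```text
time_s: 12.2
ee_pos: [573.1, 181.6, 151.9]
ee_rot: [-5.4, 90.0, -83.1]
force: [-0.6, -0.4, -0.6]
gripper_width: 23.7
```

Request:
arm_command --slide '[[0.15, 0, 0], [0.3, 0, 0], [0.4, 0, 0], [0.5, 0, 0]]' --turn '[[0, 0, 0], [0, 0, 0], [0, 0, 0], [0, 0, 0]]' --grip '[255, 255, 255, 255]'

```text
time_s: 12.53
ee_pos: [573.0, 181.6, 146.8]
ee_rot: [-73.1, 90.0, -150.8]
force: [-0.4, -1.1, -0.2]
gripper_width: 23.9
```

```bash
python3 - <<'E'
from h import *
s,p,d=grab('wrist','w13.png'); print(s['ee_pos'],s['gripper_width'],s['force'],s['torque'])
D=np.array(s['ee_pos'])[:2]-[577.6,134.9];print('TCP jack',D@[.9774,.2113],D@[-.2113,.9774])
crop(p,'w13c.png')
E
```

```text
[572.9515665  181.58439403 146.7812417 ] 23.926044115781288 [-0.44925092 -1.14743073 -0.19651406] [-0.04728446  0.05851836 -0.00992854]
TCP jack 5.321033550228082 46.611540721943435
```

View pics/w13c.png

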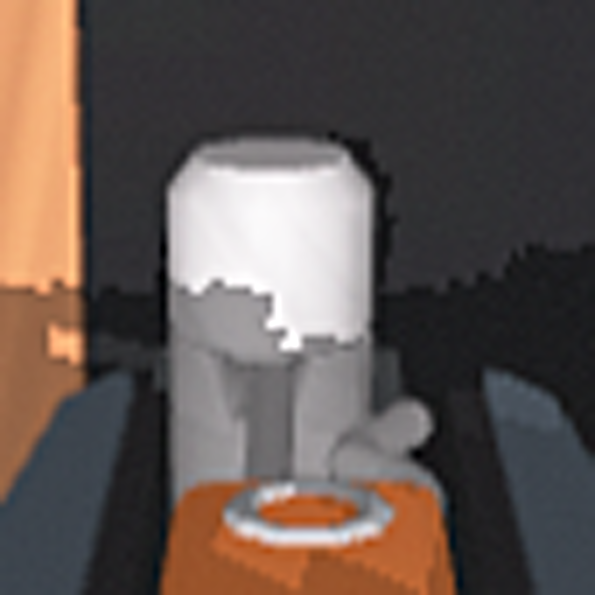

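Request:
arm_command --slide '[[0.2, 0, 0], [0.4, 0, 0], [0.6, 0, 0], [0.8, 0, 0], [1.0, 0, 0], [1.2, 0, 0]]' --turn '[[0, 0, 0], [0, 0, 0], [0, 0, 0], [0, 0, 0], [0, 0, 0], [0, 0, 0]]' --grip '[255, 255, 255, 255, 255, 255]'

```text
time_s: 13.08
ee_pos: [573.0, 181.6, 134.7]
ee_rot: [-67.9, 90.0, -145.6]
force: [-0.3, -0.3, 0.4]
gripper_width: 23.4
```

Request:
arm_command --slide '[[0.2, 0, 0], [0.4, 0, 0], [0.6, 0, 0], [0.8, 0, 0]]' --turn '[[0, 0, 0], [0, 0, 0], [0, 0, 0], [0, 0, 0]]' --grip '[255, 255, 255, 255]'

```text
time_s: 13.42
ee_pos: [573.1, 181.6, 126.8]
ee_rot: [4.8, 90.0, -73.0]
force: [-1.2, -0.5, 3.2]
gripper_width: 23.5
```

```bash
python3 - <<'E'
from h import *
s,p,d=grab('wrist','w14.png'); print(s['ee_pos'],s['gripper_width'],s['force'],s['torque'])
crop(p,'w14c.png')
E
```

```text
[573.0991873  181.58826502 126.78424325] 23.459896392190654 [-1.20458175 -0.48248675  3.19573927] [-0.14186117  0.19570515  0.00243568]
```

View pics/w14c.png

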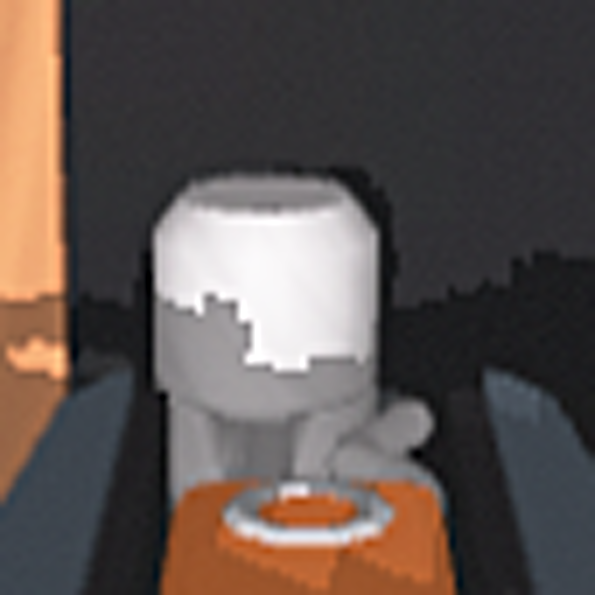

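Request:
arm_command --slide '[[0.15, 0, 0], [0.3, 0, 0], [0.45, 0, 0], [0.6, 0, 0]]' --turn '[[0, 0, 0], [0, 0, 0], [0, 0, 0], [0, 0, 0]]' --grip '[255, 255, 255, 255]'

```text
time_s: 13.8
ee_pos: [573.8, 181.8, 122.7]
ee_rot: [92.7, 89.9, 14.9]
force: [-3.1, -1.0, 12.1]
gripper_width: 23.6
```

Request:
arm_command --slide '[[0.1, 0, 0], [0.2, 0, 0], [0.3, 0, 0]]' --turn '[[0, 0, 0], [0, 0, 0], [0, 0, 0]]' --grip '[255, 255, 255]'

```text
time_s: 14.05
ee_pos: [573.8, 181.8, 119.8]
ee_rot: [93.6, 89.9, 15.9]
force: [-3.1, 0.1, 9.8]
gripper_width: 23.8
```

```bash
python3 - <<'E'
from h import *
s,p,d=grab('wrist','w15.png'); print(s['ee_pos'],s['gripper_width'],s['force'],s['torque'])
crop(p,'w15c.png')
E
```

```text
[573.76785819 181.81569915 119.78150318] 23.83512108221646 [-3.11837285  0.09622329  9.803721  ] [-0.21173227  0.5606219  -0.02265648]
```

View pics/w15c.png

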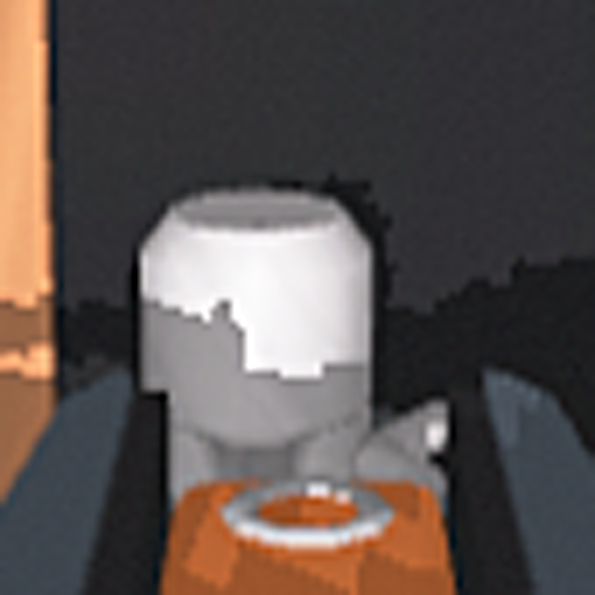

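Request:
arm_command --slide '[[0.15, 0, 0], [0.3, 0, 0], [0.4, 0, 0], [0.5, 0, 0]]' --turn '[[0, 0, 0], [0, 0, 0], [0, 0, 0], [0, 0, 0]]' --grip '[255, 255, 255, 255]'

```text
time_s: 14.43
ee_pos: [573.8, 181.8, 114.6]
ee_rot: [94.3, 89.9, 16.6]
force: [-2.9, -0.1, 9.0]
gripper_width: 23.8
```

Request:
arm_command --slide '[[0.15, 0, 0], [0.3, 0, 0], [0.4, 0, 0], [0.5, 0, 0]]' --turn '[[0, 0, 0], [0, 0, 0], [0, 0, 0], [0, 0, 0]]' --grip '[255, 255, 255, 255]'

```text
time_s: 14.77
ee_pos: [573.8, 181.8, 109.6]
ee_rot: [94.7, 89.9, 17.0]
force: [-2.6, -0.2, 8.9]
gripper_width: 23.8
```

```bash
python3 - <<'E'
from h import *
s,p,d=grab('wrist','w16.png'); print(s['ee_pos'],s['gripper_width'],s['force'],s['torque'])
crop(p,'w16c.png')
for n in ['w10','w13','w16']:
    f=np.load(f'pics/{n}.png.npz');p=f['p'];s=dict(ee_pos=f['pos'],ee_rot=f['rot']);pi=p.astype(int)
    T=(wcloud(s,f['d'])-s['ee_pos'])@Rot(s); o=(f['d']>0)&(pi[...,0]>80)&(pi[...,0]>pi[...,2]*2.5)&(abs(T[...,1])<14)&(abs(T[...,2])<14)&(T[...,0]<20)
    print(n,o.sum(),np.percentile(T[o],[2,10,50,90,98],axis=0).round(1).tolist())
E
```

```text
[573.7714609  181.84372142 109.62345528] 23.81079335810629 [-2.62570299 -0.23294865  8.91432842] [-0.15265171  0.41622248  0.09532713]
w10 1174 [[-31.8, -11.8, -8.2], [-30.2, -9.9, -7.9], [-18.5, -0.4, -7.5], [-0.4, 8.7, 7.0], [6.7, 10.5, 9.0]]
w13 1173 [[-31.9, -11.8, -8.2], [-30.3, -9.9, -8.0], [-18.2, -0.4, -7.5], [-0.4, 8.7, 7.0], [7.0, 10.5, 9.0]]
w16 1160 [[-31.8, -11.8, -8.2], [-30.1, -10.0, -8.0], [-18.2, -0.7, -7.5], [-0.1, 8.7, 6.9], [7.0, 10.5, 8.9]]
```

View pics/w16c.png

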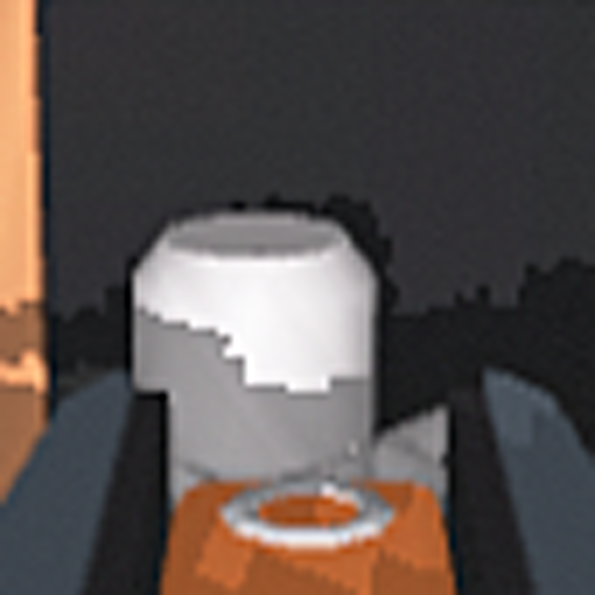

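Request:
arm_command --slide '[[0.1, 0, 0], [0.2, 0, 0], [0.3, 0, 0], [0.4, 0, 0]]' --turn '[[0, 0, 0], [0, 0, 0], [0, 0, 0], [0, 0, 0]]' --grip '[255, 255, 255, 255]'

```text
time_s: 15.15
ee_pos: [573.7, 181.8, 104.7]
ee_rot: [92.8, 89.9, 15.0]
force: [-0.6, -0.1, 2.4]
gripper_width: 23.7
```

Request:
arm_command --slide '[[0.1, 0, 0], [0.2, 0, 0], [0.3, 0, 0], [0.4, 0, 0]]' --turn '[[0, 0, 0], [0, 0, 0], [0, 0, 0], [0, 0, 0]]' --grip '[255, 255, 255, 255]'

```text
time_s: 15.48
ee_pos: [572.9, 181.5, 99.2]
ee_rot: [-73.8, 90.0, -151.5]
force: [-0.4, -0.4, -1.0]
gripper_width: 24.0
```

Request:
arm_command --slide '[[0.05, 0, 0], [0.1, 0, 0], [0.1, 0, 0]]' --turn '[[0, 0, 0], [0, 0, 0], [0, 0, 0]]' --grip '[255, 255, 255]'

```text
time_s: 15.73
ee_pos: [573.0, 181.5, 99.0]
ee_rot: [-64.2, 90.0, -142.0]
force: [-0.3, 0.2, 2.4]
gripper_width: 24.0
```

Request:
arm_command --slide '[[0.05, 0, 0], [0.1, 0, 0], [0.1, 0, 0]]' --turn '[[0, 0, 0], [0, 0, 0], [0, 0, 0]]' --grip '[255, 255, 255]'

```text
time_s: 15.98
ee_pos: [573.1, 181.6, 98.8]
ee_rot: [64.5, 90.0, -13.2]
force: [-1.7, 0.2, 6.6]
gripper_width: 24.1
```

```bash
python3 - <<'E'
from h import *
s,p,d=grab('wrist','w17.png'); print(s['ee_pos'],s['gripper_width'],s['force'],s['torque'])
crop(p,'w17c.png')
E
```

```text
[573.06492979 181.5533461   98.80804608] 24.075478104774877 [-1.74253854  0.23629938  6.63308863] [-0.13550851  0.32333462 -0.01380337]
```

View pics/w17c.png

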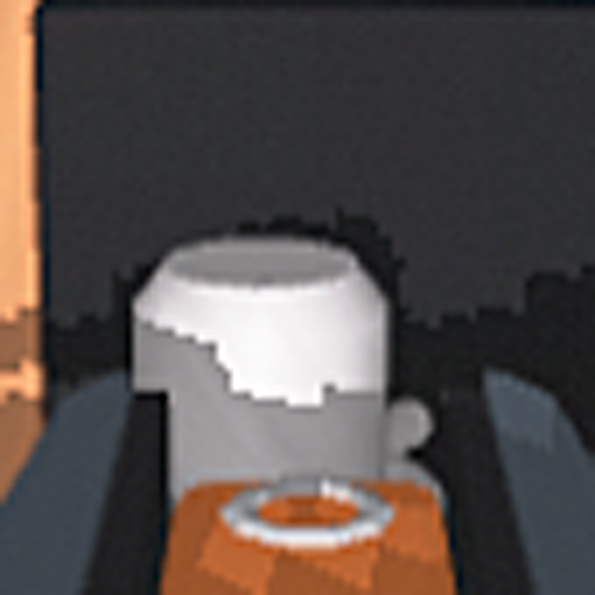

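Request:
arm_command --slide '[[-0.1, 0, 0], [-0.2, 0, 0], [-0.2, 0, 0], [-0.2, 0, 0], [-0.2, 0, 0], [-0.2, 0, 0], [-0.2, 0, 0], [-0.2, 0, 0]]' --turn '[[0, 0, 0], [0, 0, 0], [0, 0, 0], [0, 0, 0], [0, 0, 0], [0, 0, 0], [0, 0, 0], [0, 0, 0]]' --grip '[255, 255, 200, 160, 130, 110, 100, 100]' --newtons 20

```text
time_s: 16.7
ee_pos: [573.1, 181.6, 99.8]
ee_rot: [-37.1, 90.0, -114.9]
force: [0.2, -1.1, 0.7]
gripper_width: 53.7
```

Released with no load; retreat up, then back along +y so the camera sees the result.

Request:
arm_command --slide '[[-2, 0, 0], [-4, 0, 0], [-7, 0, 0], [-10, 0, 0], [-10, 0, 3], [-10, 0, 7], [-10, 0, 7], [-10, 0, 7]]' --turn '[[0, 0, 0], [0, 0, 0], [0, 0, 0], [0, 0, 0], [0, 0, 0], [0, 0, 0], [0, 0, 0], [0, 0, 0]]' --grip '[100, 100, 100, 100, 100, 100, 100, 100]'

```text
time_s: 17.37
ee_pos: [588.2, 111.7, 200.0]
ee_rot: [116.1, 90.0, 38.2]
force: [0.7, 0.7, -1.1]
gripper_width: 55.6
```

```bash
python3 - <<'E'
from h import *
s,p,d=grab('wrist','w18.png'); print(s['ee_pos'],s['force'])
cv2.imwrite('pics/w18b.png',cv2.resize(p[:,:,::-1],(800,600),interpolation=cv2.INTER_CUBIC))
W=wcloud(s,d);pi=p.astype(int);D=W[...,:2]-[577.6,134.9];J=np.stack([D@[.9774,.2113],D@[-.2113,.9774],W[...,2]],-1)
o=(d>0)&(pi[...,0]>80)&(pi[...,0]>pi[...,2]*2.5)&(abs(J[...,0])<40)&(abs(J[...,1]-44)<30)&(J[...,2]>84)&(J[...,2]<150)
print(o.sum(),np.percentile(J[o],[1,50,99],axis=0).round(1).tolist())
t=o&(J[...,2]>np.percentile(J[o][:,2],99)-4);print('top',cv2.minAreaRect(J[t][:,:2].astype(np.float32)),J[t][:,2].mean())
s,p,d=grab('scene','s2.png'); q=w2px('scene',[[573,178,100]])[0].astype(int); crop(p,'s2c.png',(q[0]-60,q[1]-50),(q[0]+60,q[1]+50),6)
grab('top','t2.png')
E
```

```text
[588.20541053 111.65596476 199.97942874] [ 0.74452249  0.7056714  -1.06232542]
193 [[-4.3, 36.1, 116.0], [7.1, 42.6, 128.8], [20.4, 53.6, 131.1]]
top ((8.67772102355957, 44.83110809326172), (23.527164459228516, 17.45401954650879), 0.06973179429769516) 128.98769623243504
```

View pics/w18b.png

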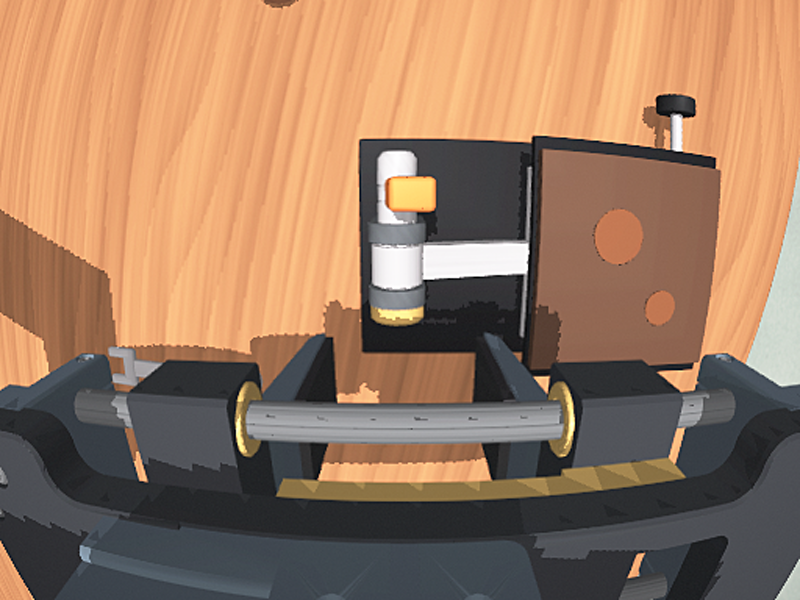

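View pics/s2c.png

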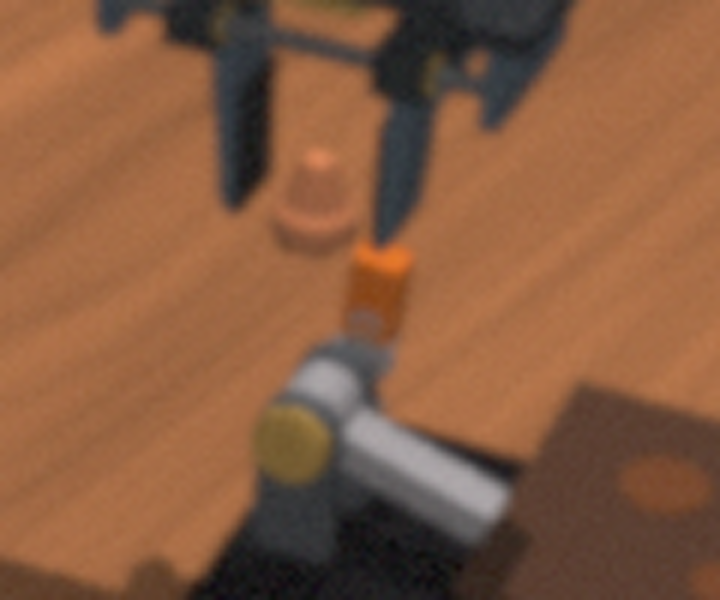

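View pics/t2.png

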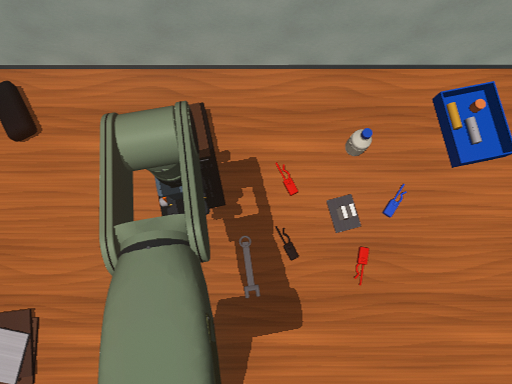

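```bash
python3 - <<'E'
from h import *
s,p,d=grab('wrist','w19.png'); print(s['ee_pos'],s['force'])
W=wcloud(s,d);pi=p.astype(int);D=W[...,:2]-[577.6,134.9];J=np.stack([D@[.9774,.2113],D@[-.2113,.9774],W[...,2]],-1)
o=(d>0)&(pi[...,0]>80)&(pi[...,0]>pi[...,2]*2.5)&(abs(J[...,0])<40)&(abs(J[...,1]-44)<30)&(J[...,2]>84)&(J[...,2]<150)
t=o&(J[...,2]>122);print('top',cv2.minAreaRect(J[t][:,:2].astype(np.float32)),J[t][:,2].mean(), 'plane z=a+bx+cy',np.linalg.lstsq(np.c_[np.ones(t.sum()),J[t][:,0]-8,J[t][:,1]-44],J[t][:,2],rcond=None)[0].round(3))
m=(d>0)&(J[...,2]>70)&(J[...,2]<90)&(abs(J[...,0])<25)&~o
for y in (-5,5,30,58,62,66):
    k=m&(abs(J[...,1]-y)<2); print(y,J[k][:,0].min().round(1),J[k][:,0].max().round(1),J[k][:,2].max().round(1))
b=(d>0)&(pi[...,0]>130)&(pi[...,2]<110)&(J[...,2]>60)&(J[...,2]<95)&(J[...,1]<-20)&(J[...,1]>-60)&(abs(J[...,0])<25)
print('head',np.percentile(J[b],[2,98],axis=0).round(1) if b.any() else 0)
crop(p,'w19c.png',(225,90),(295,170),7)
E
```

```text
[587.69077889 113.93656391 199.6529803 ] [-0.0466072   0.28053064  0.01668037]
top ((8.757590293884277, 44.89082336425781), (17.449743270874023, 24.536163330078125), 89.95773315429688) 128.86169308028067 plane z=a+bx+cy [ 1.28843e+02 -1.60000e-02 -8.10000e-02]
-5 -15.0 24.4 90.0
5 -14.9 24.3 90.0
30 -10.8 12.1 88.1
58 -10.8 11.9 88.0
62 -10.7 11.9 87.9
66 -10.7 11.9 88.0
head [[-15.2 -34.8  80.8]
 [ 16.2 -26.   92.6]]
```

View pics/w19c.png

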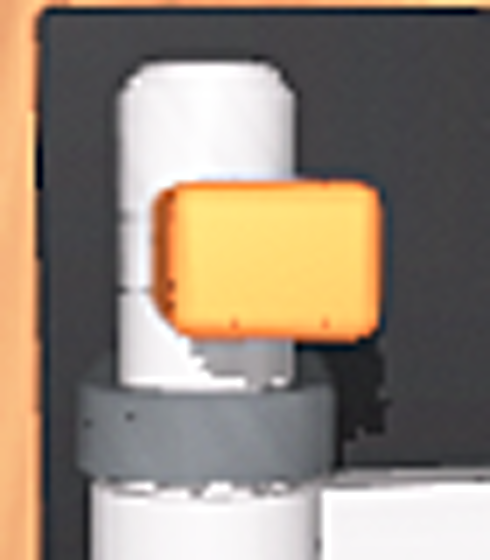

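```bash
python3 - <<'E'
from h import *
print(env.job_done(), env.state()['time_s'])
E
```

```text
the job is handed in; nothing more can be done
the job is handed in; nothing more can be done
```

The locking pin is home and the orange-handled R-clip is pushed down through its cross hole, with the bow over the pin. I handed the job in at about 18 s; no verdict is reported.

- **Pin:** I pushed the head until it stopped moving while the force rose from about 5 N to 18 N. The head's inner face now lies on the clevis ear at jack y −26 mm.
- **Clip:** The leg went into the nearly upright hole without catching. The highest reading was about 12 N as the bow rode over the pin. It dropped to −1 N as the bow pulled the clip down, and the handle then stopped hard at about 6.6 N. I let go and moved clear.
- **Last checks:** The clip's top was about 129 mm up. I expected 131 mm, but the camera had read about 1 mm low there at the stand. The gripper was well above everything with almost no force on it. The bottle and spanner looked unmoved in the top view and the nozzle in the wrist and scene views.
- **Disagrees with expectation:** After release the handle leans about 4° towards the platform. That is within the play of the 5 mm leg in the 7 mm hole, so I left it. I couldn't rule out that the pin itself rolled slightly.

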